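# Check a slide-drying hotplate with a contact probe

### The arm

A 7-joint arm with a two-finger parallel gripper is mounted at the origin on the work surface. World frame = base frame: x ahead of the robot, y to its left, z up, the work surface at z = 0. Lengths are in m, angles in rad, forces in N, time in s.
With the tool pointing down it reaches from about 0.4 to 0.85 m from the base axis. Payload 4.5 kg.
Tool frame: the origin (TCP) lies midway between the tips of the shut fingers; the grasp point (between the pads) lies 19 mm behind it; z points along the fingers, y is the direction in which the jaws open and shut (so a half turn about z gives the same grasp; the last joint's range is limited). The gripper opens to 88 mm and grips with 3 to 60 N. Pads are 18 mm wide; open, the fingers measure 123 mm over their backs; the gripper's body (75 mm by 187 mm) begins 45 mm behind the grasp point.
Start: joints at [-1.242, 0.689, -0.195, 1.565, 0.157, 0.902, -0.215], TCP at [0.182, 0.598, 0.239] pointing down, gripper open.
Joint ranges: [-3.01, 3.01], [-0.46, 2.08], [-1.47, 1.51], [0.13, 2.56], [-1, 4.14], [0.04, 2.09], [-2.66, 2.66]. Speed limits (rad/s): [2.57, 2.57, 3.14, 3.14, 3.14, 3.14, 3.14].

### API

Orientations are given as a unit quaternion [x, y, z, w].
In Python, from plant import get_state, snapshot, finish_job, find_in gives the robot as it stands.
- The arm moves only by the shell command python3 -m creep 'ROWS' [OPENING] [FORCE]. ROWS is JSON, one flat list of numbers, 6 for each row, row after row: the shift along the tool's x, y, z in mm, then the turn, a rotation vector about the tool's x, y, z in degrees. In form: [tx, ty, tz, wx, wy, wz, tx, ty, tz, wx, wy, wz, ...]. A call has 1 to 5 rows; each row shifts and turns the pose as measured when the row begins, along the tool's axes as they then stand; what a row does not reach is not made up. A row lasts 1/12 s, in which the tool goes at most 41.7 mm and 7.16 degrees, less where a joint would pass 70% of its speed; a pose out of reach is approached as far as the arm can. A call is refused whole if a number of a shift passes 41.7 or a number of a turn 7.16, either way. A call with a gripper value outside its range is refused whole. OPENING is the finger opening in mm, from 0 to 88.1, set as the call begins (- or left out, the last holds). The fingers move at their own pace and stop on an object; FORCE is the grip in N (left out, the last holds). Time passes only in rows, so rows that do not move let the fingers close. It gives the time, the measured TCP pose, the force and the opening at its end, in the units of the state.
- get_state(): the state, without advancing time (a new reading comes with each control period).
- snapshot(name): name is "scene" or "top"; returns a dict with "color" (384x512x3 uint8, red, green, blue), "intrinsics" (3x3 intrinsics, pixels), "extrinsics" (4x4, takes a point from world to camera coordinates). Camera axes: x right, y down, z forward; pixel columns grow to the right and rows downward; lengths in m; the calibration is good to about 2 mm. A picture is of the moment at which its call begins. There is no depth.
- finish_job(): hands the job in, once; it reports no verdict.
Trained networks look in the newest picture that a camera, given by its name, has taken for a name from the list of things; names that differ only in an ending like _2 or _b are one class to them, and where a whole thing is asked for, a point or a joint stands for the part that bears it (a point fixed in the world has none). Each returns a list of dicts, best first, with "score" (0 to 1); they miss things now and then, are a little off and sometimes report something else, mostly with a low value. They report only what shows in the picture. A call takes as long as a camera call. They do not tell look-alikes from the thing itself.
- find_in(thing, camera): "xy" ([column, row] in pixels, amid what is visible of it).
The state is a dict: "clock": time; "q": joint angles; "qd": joint speeds; "joint_torque": joint torques, N m; "tool_pos": TCP position; "eef_rot": TCP orientation; "contact_force": force on the tool from outside, world axes, zero at the start; "moment": the same for the moment, N m; "opening": opening from 0.0 (shut) to 1.0 (fully open).
Only numpy, scipy, OpenCV 4.12 (cv2) and the standard library are available. Lean on these libraries where they do the work, as an engineer would, in place of code of your own. Each camera call takes 0.05 s, during which the arm holds its last target.

### The job

Set the hotplate's controller to its middle setting by swinging its lever until it stands straight up, and let go of the lever. Then take the contact probe out of its stand and hold its sprung tip on the plate inside the small black ring, probe square to the sloping plate, pressing gently so that the tip is pushed in about halfway, never hard. Finish while still holding the probe there, with the lever still upright; leave the other things on the bench where they are.

Things in the scene. Friction and masses are not known exactly. Their poses are not given: they have to be found in the camera images.
- plate: slide-drying hotplate, fixed, rigid: grey wedge housing, aluminium top 210 mm (up the slope) x 280 mm wide, sloping 20 degrees, rising along the body's +x (away from the robot) from 45 mm high at the near edge to 117 mm at the far edge. Five glass slides (26 x 76 x 1.2 mm) lie on its lower half. Origin: centre of the underside, z up, y across the slope
- spot (a point): centre of the thin black ring on the sloping top (26 mm across, four short ticks outside it), on the metal surface, 45 mm up the slope from the plate's middle and up to 80 mm left or right of it. z axis: outward normal of the slope (20 degrees off vertical, leaning to the plate's -x); x axis: up the slope
- controller: fixed grey controller box of the hotplate, 100 mm (x) x 75 mm (y) x 40 mm high, with a black lever boss on top and the lever standing on it. Origin: centre of the underside, z up. The lever's hinge lies along the box's y axis, 45 mm straight above this origin.
- lever (a joint): angle of the controller's lever in rad: 0 = straight up (the middle setting, the wide mark on the box), negative = leaning to the box's -x, positive = leaning to its +x; runs from -0.8 to 0.8, starts leaning to -x; stiff, stays where it is left (about 1 N at the knob moves it)
- lever_knob (a point): centre of the lever's black knob, a bar 20 mm in diameter and 26 mm long lying along the hinge (the box's y axis), 75 mm from the hinge on an 8 mm steel rod; it turns with the lever
- holder: fixed white stand of the probe: 100 x 100 mm foot, four thin steel posts and an 80 x 80 mm top plate, 115 mm high, with one hole 19 mm wide in its middle from which the probe hangs by its collar. Origin: centre of the underside.
- probe_grip (a point): middle of the grip of the cordless contact probe: a loose round instrument, 165 mm long, 80 to 160 g, hanging upright in the stand. Grey grip 26 mm in diameter from 30 mm above this point (then a 21 mm cap, 5 mm) to 35 mm below; there a collar, 36 mm in diameter, 5 mm thick, whose underside rests on the stand 40 mm below this point. z axis: along the probe, from tip to grip
- probe_tip (a point): end of the probe's flat sprung brass tip, 8.4 mm in diameter, 130 mm below the middle of the grip when not pressed; moves with the tip. It comes out of a steel stem, 12 mm in diameter, that runs from the collar to 102 mm below the grip's middle. Raise the probe over 90 mm to free it from the stand. z axis: along the probe, from tip to grip
- foot (a joint): how far the sprung tip is pushed into the probe, m: 0 = fully out, 0.016 = fully in. Spring: about 1 N starts it moving, 3 N at half travel (0.008), 5 N fully in
- rack_a: bystander, to be left alone: blue plastic rack with a few capped sample tubes, 85 x 210 x 105 mm; origin: centre of its underside
- rack_b: bystander, to be left alone: orange plastic rack, nearly empty, two capped tubes in one corner, 85 x 210 x 105 mm; origin: centre of its underside
- scissors: bystander, to be left alone: steel scissors lying flat, 140 mm long, 6 mm thick; origin: centre of its underside
- tweezers: bystander, to be left alone: steel tweezers lying flat, 125 mm long, 6 mm thick; origin: centre of its underside
- bottle: bystander, to be left alone: clear closed bottle, 56 mm diameter, 130 mm high; origin: centre of its underside
- slide_box: bystander, to be left alone: small cardboard box of glass slides, 85 x 60 x 35 mm; origin: centre of its underside
- cup: bystander, to be left alone: white open plastic cup, 64 mm diameter, 70 mm high; origin: centre of its underside
Not all that is in view belongs to the job. There is more than one size of the part that bears probe_grip; the job needs the smaller. Leave any yellow look-alike of the controller alone.

How it is judged:
By the outcome, as a careful person would: the job done as asked, in the order asked, and still so for the second after the job is handed in, while the arm keeps its last pose, push and grip.
It also fails if it takes over 54 s, if anything falls off the work surface, if the arm or the gripper's body presses on something with over 40 N, if the wrist force passes 120 N, or if a joint passes its speed limit or range.

## Working session

There is one attempt and no reset: what is moved stays moved. The work goes in short steps, Python scripts to look and compute and a shell command to move; the robot and the scene stay as the last step left them, time stands still between calls to the robot, and variables do not carry over. Pictures are saved under pics/ and viewed, and the job is handed in when it is done.

```bash
mkdir -p pics; ls
python3 - <<'E'
from plant import get_state, snapshot, find_in
import cv2
print(get_state())
for c in ["scene","top"]:
    s=snapshot(c); cv2.imwrite(f"pics/{c}0.png",cv2.cvtColor(s["color"],cv2.COLOR_RGB2BGR))
    print(c,s["intrinsics"],s["extrinsics"])
    for t in ["plate","spot","controller","lever","lever_knob","holder","probe_grip","probe_tip"]:
        print(t,[( [round(float(v)) for v in d["xy"]],round(d["score"],2)) for d in find_in(t,c)])
E
```

```text
pics
{'clock': 0.0, 'q': array([-1.24218991,  0.68999664, -0.19449269,  1.56631817,  0.15729122,
        0.90250198, -0.21509654]), 'qd': array([-0.00073142,  0.00025501, -0.00118324, -0.00123419, -0.00012327,
        0.00034131, -0.00259166]), 'joint_torque': array([-2.41857524e-04, -5.27558577e+01, -1.26683548e+00, -1.53429973e+01,
       -5.26543683e-02,  6.59255980e-03,  1.69938462e-04]), 'tool_pos': array([0.18147193, 0.59742291, 0.23790849]), 'eef_rot': array([ 1.46838876e-01,  9.89159999e-01, -9.15076150e-04, -6.61042119e-05]), 'contact_force': array([0.56174192, 0.13453325, 0.46250762]), 'moment': array([-0.00672425, -0.04285612,  0.0349194 ]), 'opening': 0.9989293362749073}
scene [[427.45024012   0.         259.70593343]
 [  0.         427.45024012 185.76897881]
 [  0.           0.           1.        ]] [[-0.34211703  0.93954902 -0.01426825  0.13858487]
 [ 0.63646387  0.22053065 -0.73910756 -0.19658677]
 [-0.69128119 -0.26194251 -0.67343629  1.61310065]
 [ 0.          0.          0.          1.        ]]
plate [([222, 245], 0.85)]
spot []
controller [([368, 240], 0.79), ([381, 177], 0.64)]
lever [([386, 157], 0.67), ([382, 216], 0.53)]
lever_knob [([377, 213], 0.7)]
holder [([157, 181], 0.83)]
probe_grip [([186, 133], 0.97), ([149, 153], 0.61)]
probe_tip []
top [[388.91534123   0.         256.32084126]
 [  0.         388.91534123 192.2528715 ]
 [  0.           0.           1.        ]] [[ 0.01228258 -0.99981234 -0.01498074  0.00436425]
 [-0.98894696 -0.00993248 -0.14793669  0.48404306]
 [ 0.14776013  0.0166322  -0.98888337  1.23854023]
 [ 0.          0.          0.          1.        ]]
plate [([270, 151], 0.8), ([156, 198], 0.49)]
spot []
controller [([156, 197], 0.87), ([152, 287], 0.79), ([306, 212], 0.41)]
lever [([145, 287], 0.64)]
lever_knob [([146, 213], 0.58)]
holder [([366, 212], 0.9), ([358, 124], 0.64)]
probe_grip [([354, 244], 0.8), ([376, 203], 0.61)]
probe_tip [([367, 211], 0.2)]
```

View pics/scene0.png

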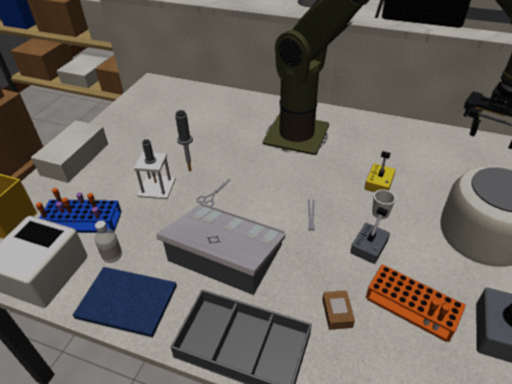

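View pics/top0.png

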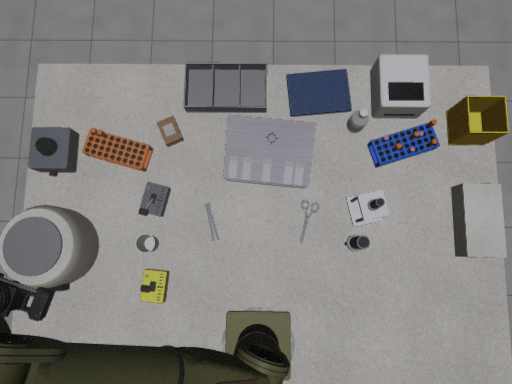

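Run:
```python
import cv2,numpy as np
s=cv2.imread("pics/scene0.png");t=cv2.imread("pics/top0.png")
def crop(i,x,y,w,h,W,H):return cv2.resize(i[y:y+h,x:x+w],(W,H),interpolation=cv2.INTER_CUBIC)
a=np.hstack([crop(s,340,180,64,96,400,600),crop(t,124,172,64,96,400,600)])
cv2.imwrite("pics/z1.png",a)
a=np.hstack([crop(s,130,100,66,100,396,600),crop(t,340,180,66,100,396,600)])
cv2.imwrite("pics/z2.png",a)
a=np.vstack([crop(s,150,200,140,52,800,300),crop(t,210,105,140,52,800,300)])
cv2.imwrite("pics/z3.png",a)
```

```text
(no output)
```

View pics/z1.png

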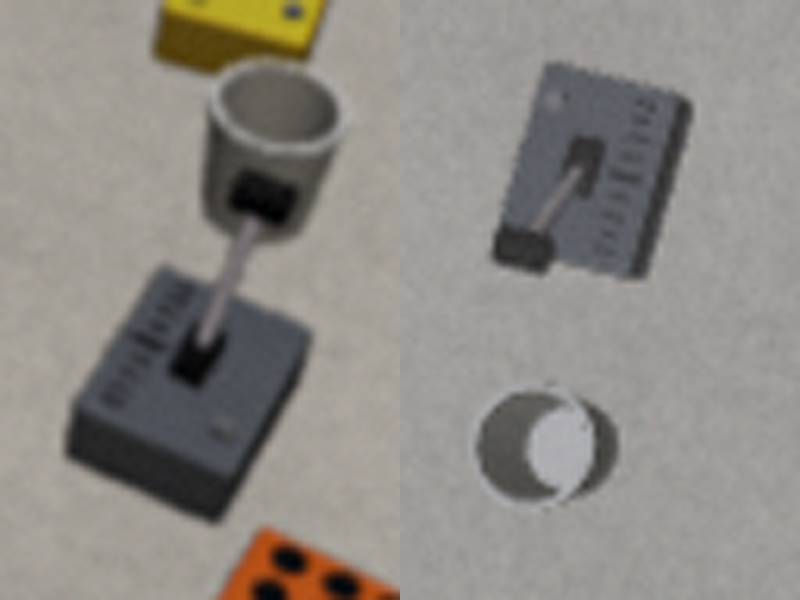

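View pics/z2.png

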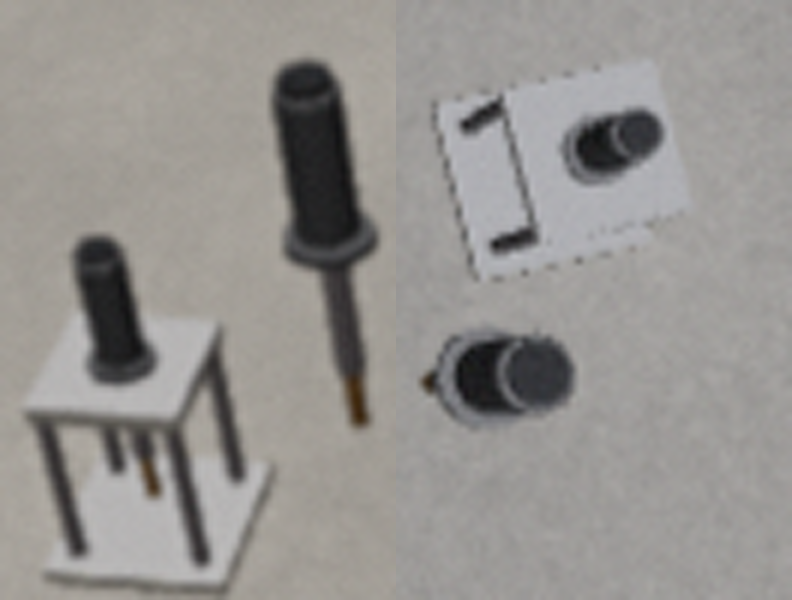

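View pics/z3.png

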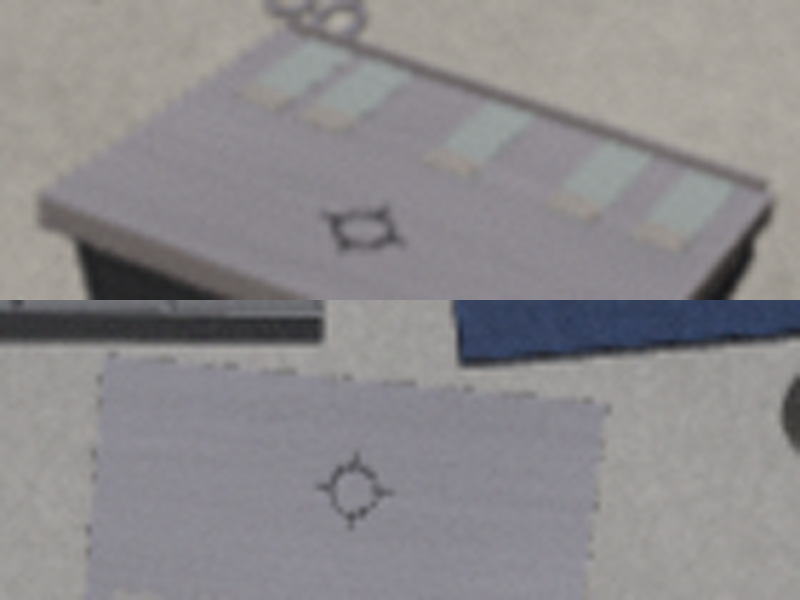

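```bash
cat > h.py <<'E'
import numpy as np, cv2
K={'s':np.array([[427.45024012,0,259.70593343],[0,427.45024012,185.76897881],[0,0,1]]),'t':np.array([[388.91534123,0,256.32084126],[0,388.91534123,192.2528715],[0,0,1]])}
E={'s':np.array([[-0.34211703,0.93954902,-0.01426825,0.13858487],[0.63646387,0.22053065,-0.73910756,-0.19658677],[-0.69128119,-0.26194251,-0.67343629,1.61310065]]),'t':np.array([[0.01228258,-0.99981234,-0.01498074,0.00436425],[-0.98894696,-0.00993248,-0.14793669,0.48404306],[0.14776013,0.0166322,-0.98888337,1.23854023]])}
P={c:K[c]@E[c] for c in K}
def proj(c,p):
    p=np.atleast_2d(p); h=(P[c]@np.c_[p,np.ones(len(p))].T).T
    return h[:,:2]/h[:,2:]
def plane(c,uv,z):
    R,t=E[c][:,:3],E[c][:,3]; o=-R.T@t; d=R.T@np.linalg.inv(K[c])@np.r_[uv,1]
    return o+d*(z-o[2])/d[2]
def tri(s,t):
    x=cv2.triangulatePoints(P['s'],P['t'],np.array(s,float).reshape(2,1),np.array(t,float).reshape(2,1))
    x=(x[:3]/x[3]).ravel(); 
    return x, np.abs(proj('s',x)[0]-s).max()
E
python3 - <<'E'
from h import *
np.set_printoptions(precision=4,suppress=True)
for n,uv in dict(a=(366.9,222.9),b=(389.9,233.6),c=(376,255.2),d=(352.8,244.8)).items(): print('ctrl s',n,plane('s',uv,.04))
print('ctrl t',plane('t',(147.7,181.9),.04), plane('t',(168,187),.04),plane('t',(165,216),.04))
for n,a,b in [('knob',(382,211.5),(144,211)),('cap',(146.2,141.7),(380.7,202.2)),('collar',(150.3,160.3),(374.2,204.7)),('bigcap',(181.3,114.2),(364.8,241.7)),('bigtip',(190,170),(345.3,243.7)),('spot',(213.9,240.1),(272.1,138.25)),('farR',(157.9,233.6),(316.4,123.4))]:
    print(n,*tri(a,b))
print('farL',plane('t',(228.4,115),.117))
print('spot tz',[plane('t',(272.1,138.25),.0966)],plane('s',(213.9,240.1),.0966))
print('cap',plane('t',(380.7,202.2),.19),plane('s',(146.2,141.7),.19))
print('collar',plane('t',(374.2,204.7),.12),plane('s',(150.3,160.3),.12))
E
```

```text
ctrl s a [0.4083 0.327  0.04  ]
ctrl s b [0.4276 0.3938 0.04  ]
ctrl s c [0.5165 0.3691 0.04  ]
ctrl s d [0.5014 0.3045 0.04  ]
ctrl t [0.5143 0.3679 0.04  ] [0.4979 0.3001 0.04  ] [0.4024 0.3055 0.04  ]
knob [0.4118 0.358  0.1001] 0.4883421886754604
cap [ 0.436  -0.3486  0.1841] 0.3537203237930271
collar [ 0.4368 -0.3497  0.1131] 0.48349317361552835
bigcap [ 0.321  -0.2874  0.2234] 1.002518330168897
bigtip [ 0.321  -0.2852 -0.0015] 0.00896449425067658
spot [ 0.6501 -0.0378  0.0914] 0.5704680657690062
farR [ 0.6931 -0.176   0.1115] 0.8866831546391154
farL [0.7181 0.0998 0.117 ]
spot tz [array([ 0.6493, -0.0394,  0.0966])] [ 0.6536 -0.0341  0.0966]
cap [ 0.4358 -0.3479  0.19  ] [ 0.4425 -0.3421  0.19  ]
collar [ 0.4369 -0.3494  0.12  ] [ 0.4437 -0.3424  0.12  ]
```

```bash
cat >> h.py <<'E'
from scipy.spatial.transform import Rotation as Ro
def goal(pos=None,R=None):
    from plant import get_state
    s=get_state(); R0=Ro.from_quat(s['eef_rot']); o=[]
    print('t',round(s['clock'],2),'tcp',s['tool_pos'].round(4),'zax',R0.as_matrix()[:,2].round(3),'F',s['contact_force'].round(1),'op',round(s['opening']*88.1,1))
    if pos is not None: print('shift mm',(R0.inv().apply(np.array(pos)-s['tool_pos'])*1000).round(1))
    if R is not None: print('turn deg',np.degrees((R0.inv()*R).as_rotvec()).round(2))
def rot(y,z):
    z=np.array(z)/np.linalg.norm(z); y=np.array(y)-np.dot(y,z)*z; y/=np.linalg.norm(y)
    return Ro.from_matrix(np.c_[np.cross(y,z),y,z])
E
Z="[0,0,0,0,0,7.1,0,0,0,0,0,7.1,0,0,0,0,0,7.1,0,0,0,0,0,7.1,0,0,0,0,0,7.1]"
python3 -m creep '[0,0,0,0,0,7.1,0,0,0,0,0,7.1,0,0,0,0,0,7.1,0,0,0,0,0,7.1,0,0,0,0,0,7.1]' 60 10
python3 -m creep '[0,0,0,0,0,7.1,0,0,0,0,0,7.1,0,0,0,0,0,7.1,0,0,0,0,0,7.1,0,0,0,0,0,7.1]'
python3 - <<'E'
from h import *
y=[.968,-.25,0]
goal([.412,.358,.20],rot(y,[0,0,-1]))
E
```

```text
clock: 1.32
tool_pos: [0.1817, 0.598, 0.2388]
eef_rot: [0.446, 0.895, -0.0, -0.001]
contact_force: [-0.2, 0.5, -0.6]
opening: 0.686
clock: 1.73
tool_pos: [0.1811, 0.5983, 0.239]
eef_rot: [0.7, 0.715, -0.0, -0.001]
contact_force: [-0.7, 0.2, -0.0]
opening: 0.684
t 1.73 tcp [0.1811 0.5983 0.239 ] zax [-0.002  0.001 -1.   ] F [-0.7  0.2 -0. ] op 60.2
shift mm [-245.2  225.9   38.2]
turn deg [-0.13 -0.07 15.7 ]
```

```bash
python3 -m creep '[0,0,0,0,0,7.1,0,0,0,0,0,7.1,0,0,0,0,0,2,0,0,0,0,0,0]'
python3 - <<'E'
from h import *
y=[.968,-.25,0]
goal([.412,.358,.20],rot(y,[0,0,-1]))
E
```

```text
clock: 2.07
tool_pos: [0.1801, 0.5986, 0.239]
eef_rot: [0.796, 0.606, -0.0, -0.001]
contact_force: [-0.8, 0.3, 0.3]
opening: 0.681
t 2.07 tcp [0.1801 0.5986 0.239 ] zax [-0.002  0.002 -1.   ] F [-0.8  0.3  0.3] op 60.0
shift mm [-170.2  287.7   38.1]
turn deg [-0.15 -0.06 -0.96]
```

```bash
python3 -m creep '[-22,37,0,0,0,0,-22,37,0,0,0,0,-22,37,0,0,0,0,-22,37,0,0,0,0,-22,37,0,0,0,0]'
python3 -m creep '[-22,37,4,0,0,0,-22,37,4,0,0,0,-12,20,4,0,0,0,0,0,0,0,0,0]'
python3 - <<'E'
from h import *
y=[.968,-.25,0]
goal([.412,.358,.20],rot(y,[0,0,-1]))
E
```

```text
clock: 2.48
tool_pos: [0.3199, 0.4545, 0.236]
eef_rot: [0.785, 0.619, -0.0, -0.007]
contact_force: [1.2, -0.8, -0.3]
opening: 0.686
clock: 2.82
tool_pos: [0.4047, 0.3706, 0.2241]
eef_rot: [0.787, 0.616, 0.002, -0.004]
contact_force: [0.6, -0.3, 0.3]
opening: 0.683
t 2.82 tcp [0.4047 0.3706 0.2241] zax [-0.002  0.009 -1.   ] F [ 0.6 -0.3  0.3] op 60.2
shift mm [-10.7  10.2  24. ]
turn deg [-0.26 -0.45  0.58]
```

```bash
python3 -m creep '[-11,10,30,0,0,0.6,0,0,30,0,0,0,0,0,30,0,0,0,0,0,0,0,0,0,0,0,0,0,0,0]'
python3 - <<'E'
from h import *
from plant import *
y=[.968,-.25,0]
goal([.412,.358,.13],rot(y,[0,0,-1]))
p=get_state()['tool_pos']
ims=[]
for c,w in (('scene',(340,160,80,120)),('top',(104,152,80,120))):
    s=snapshot(c)['color'][:,:,::-1].copy(); uv=proj(c[0],p)[0]; print(c,uv)
    x,yy,a,b=w; z=cv2.resize(s[yy:yy+b,x:x+a],None,fx=5,fy=5,interpolation=cv2.INTER_CUBIC)
    cv2.circle(z,tuple(int(v) for v in ((uv-[x,yy]+.5)*5)),3,(0,0,255),-1); ims.append(z)
cv2.imwrite('pics/k1.png',np.hstack(ims))
E
```

```text
clock: 3.23
tool_pos: [0.4152, 0.3603, 0.1339]
eef_rot: [0.79, 0.613, 0.006, -0.006]
contact_force: [-0.5, -0.0, 1.2]
opening: 0.681
t 3.23 tcp [0.4152 0.3603 0.1339] zax [ 0.003  0.017 -1.   ] F [-0.5 -0.   1.2] op 60.0
shift mm [-3.1 -2.6  3.9]
turn deg [-0.09 -0.95  0.06]
scene [384.43923063 203.80218162]
top [139.41382508 208.82531026]
```

View pics/k1.png

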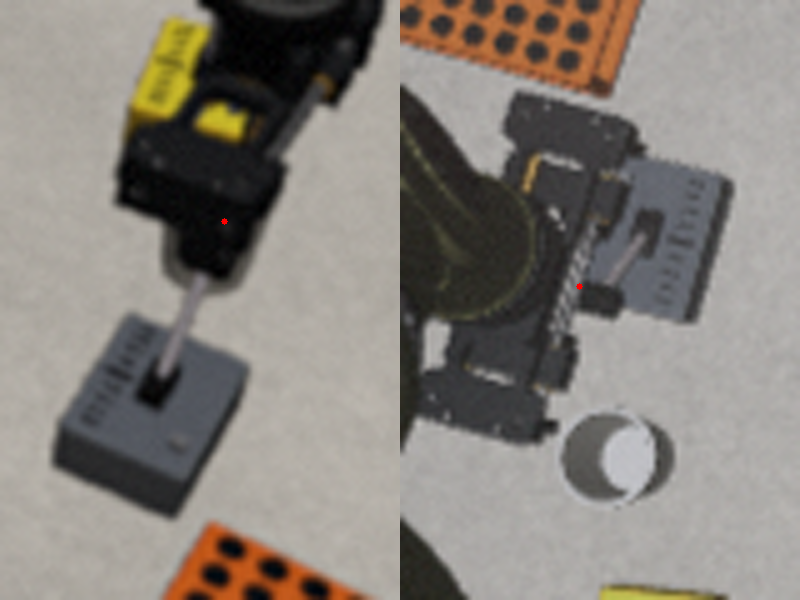

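```bash
python3 -m creep '[-3,-3,4,0,-1,0,0,0,12,0,0,0,0,0,12,0,0,0,0,0,10,0,0,0,0,0,0,0,0,0]'
python3 -m creep '[0,0,0,0,0,0,0,0,0,0,0,0,0,0,0,0,0,0,0,0,0,0,0,0,0,0,0,0,0,0]' 30 10
python3 - <<'E'
from h import *
y=[.968,-.25,0]
goal([.459,.346,.101],rot(y,[0,0,-1]))
E
```

```text
clock: 3.75
tool_pos: [0.4129, 0.364, 0.1013]
eef_rot: [0.789, 0.615, 0.005, -0.001]
contact_force: [0.2, 0.2, 0.0]
opening: 0.684
clock: 4.17
tool_pos: [0.4131, 0.3646, 0.1022]
eef_rot: [0.788, 0.615, 0.006, -0.001]
contact_force: [0.8, -0.8, 0.3]
opening: 0.348
t 4.17 tcp [0.4131 0.3646 0.1022] zax [ 0.008  0.008 -1.   ] F [ 0.8 -0.8  0.3] op 30.6
shift mm [-6.9 49.   1.4]
turn deg [ 0.31 -0.58  0.4 ]
```

```bash
python3 -m creep '[-6,0,8,0,-0.5,0,0,0,4,0,0,0,0,0,0,0,0,0,0,0,0,0,0,0]'
python3 -m creep '[0,0,0,0,0,0,0,0,0,0,0,0,0,0,0,0,0,0,0,0,0,0,0,0,0,0,0,0,0,0]' 10 6
python3 - <<'E'
from h import *
y=[.968,-.25,0]
goal([.459,.346,.101],rot(y,[0,0,-1]))
E
```

```text
clock: 4.5
tool_pos: [0.412, 0.358, 0.0894]
eef_rot: [0.789, 0.615, 0.002, 0.002]
contact_force: [-0.4, -0.4, 0.3]
opening: 0.342
clock: 4.92
tool_pos: [0.4116, 0.3579, 0.0893]
eef_rot: [0.788, 0.615, 0.002, 0.002]
contact_force: [0.1, -0.5, -0.4]
opening: 0.266
t 4.92 tcp [0.4116 0.3579 0.0893] zax [ 0.005 -0.001 -1.   ] F [ 0.1 -0.5 -0.4] op 23.5
shift mm [ -0.   48.9 -11.5]
turn deg [ 0.32 -0.02  0.39]
```

```bash
python3 -m creep '[0,10,-5,0,0,0,0,10,-3,0,0,0,0,10,-2,0,0,0,0,10,-1,0,0,0,0,0,0,0,0,0]'
python3 - <<'E'
from h import *
y=[.968,-.25,0]
goal([.459,.346,.101],rot(y,[0,0,-1]))
E
```

```text
clock: 5.33
tool_pos: [0.4391, 0.3515, 0.1024]
eef_rot: [0.785, 0.619, -0.007, -0.005]
contact_force: [2.6, -0.6, -9.0]
opening: 0.226
t 5.33 tcp [0.4391 0.3515 0.1024] zax [-0.017 -0.001 -1.   ] F [ 2.6 -0.6 -9. ] op 19.9
shift mm [-0.7 20.7  1. ]
turn deg [-0.94  0.3   0.98]
```

```bash
python3 -m creep '[0,9,2,-0.9,0,1,0,7,0,0,0,0,0,6,0,0,0,0,0,0,0,0,0,0]'
python3 - <<'E'
from h import *
y=[.968,-.25,0]
goal([.459,.346,.101],rot(y,[0,0,-1]))
E
```

```text
clock: 5.67
tool_pos: [0.4599, 0.3469, 0.1006]
eef_rot: [0.791, 0.612, -0.003, 0.001]
contact_force: [0.4, 0.8, 0.9]
opening: 0.22
t 5.67 tcp [0.4599 0.3469 0.1006] zax [-0.004 -0.004 -1.   ] F [0.4 0.8 0.9] op 19.4
shift mm [-1.1 -0.6 -0.4]
turn deg [-0.16  0.3  -0.02]
```

Release, lift, and look.

```bash
python3 -m creep '[0,0,0,0,0,0,0,0,0,0,0,0,0,0,0,0,0,0]' 40
python3 -m creep '[0,0,-10,0,0,0,0,0,-40,0,0,0,0,0,-41,0,0,0,-25,-30,-20,0,0,0,-25,-32,0,0,0,0]'
python3 -m creep '[-25,-32,0,0,0,0,-25,-32,0,0,0,0,-25,-32,0,0,0,0,-25,-32,0,0,0,0,0,0,0,0,0,0]'
cat > look.py <<'E'
from h import *
from plant import *
import sys
goal()
ims=[]
for c,w in (('scene',(340,160,80,120)),('top',(114,152,80,120))):
    s=snapshot(c)['color'][:,:,::-1].copy()
    cv2.imwrite(f'pics/{sys.argv[1]}_{c}.png',s)
    x,yy,a,b=w; z=cv2.resize(s[yy:yy+b,x:x+a],None,fx=5,fy=5,interpolation=cv2.INTER_CUBIC)
    ims.append(z)
cv2.imwrite(f'pics/{sys.argv[1]}.png',np.hstack(ims))
E
python3 look.py k2
```

```text
clock: 5.92
tool_pos: [0.4616, 0.3462, 0.1003]
eef_rot: [0.791, 0.611, -0.002, 0.001]
contact_force: [0.5, -0.6, -0.4]
opening: 0.423
clock: 6.33
tool_pos: [0.3984, 0.3176, 0.215]
eef_rot: [0.793, 0.61, 0.002, 0.003]
contact_force: [-0.5, -0.4, -1.3]
opening: 0.451
clock: 6.75
tool_pos: [0.2385, 0.2463, 0.2186]
eef_rot: [0.793, 0.61, 0.004, 0.002]
contact_force: [-1.3, 0.4, -1.0]
opening: 0.456
t 6.75 tcp [0.2385 0.2463 0.2186] zax [ 0.008  0.002 -1.   ] F [-1.3  0.4 -1. ] op 40.2
```

View pics/k2.png

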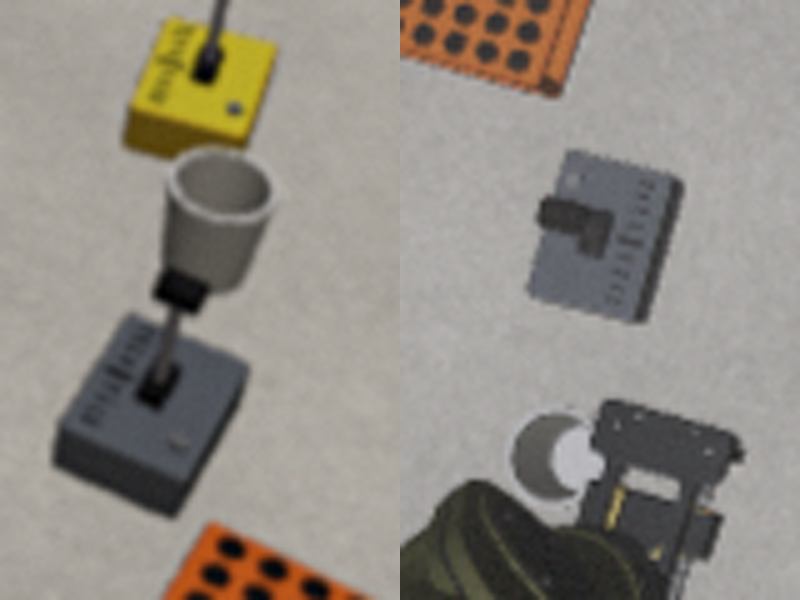

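View pics/k2_top.png

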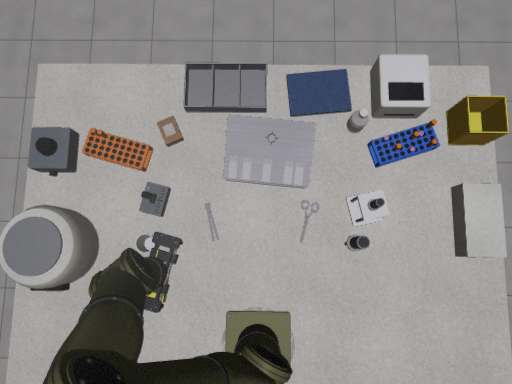

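```bash
cat > fit.py <<'E'
from h import *
from scipy.optimize import least_squares
def box(p,th=None):
    x,y,a=p; R=np.array([[np.cos(a),-np.sin(a),0],[np.sin(a),np.cos(a),0],[0,0,1]])
    return lambda L: (R@np.atleast_2d(L).T).T+[x,y,0]
def knob(p,th):
    b=box(p); pts=[]
    c=np.array([.075*np.sin(th),0,.045+.075*np.cos(th)])
    for s in (-.013,.013):
        for k in np.linspace(0,2*np.pi,24): pts.append(c+[.01*np.cos(k),s,.01*np.sin(k)])
    return b(pts)
off=.0
sc={'s':[((.05,.0375),(376,255.2)),((-.05,.0375),(389.9,233.6)),((-.05,-.0375),(366.9,222.9)),((.05,-.0375),(352.8,244.8))],
'S0':[((.05,-.0375),(350.4,253.3)),((.05,.0375),(374.4,263.2))],
't':[((.05,.0375),(147.7,181.9)),((-.05,-.0375),(163.5,215.5)),((.05,-.0375),(168,187))]}
fits={}
for c in 'st':
    L=[(np.r_[a,.04],np.array(u)-.4) for a,u in sc[c]]
    if c=='s': L+=[(np.r_[a,0],np.array(u)-.4) for a,u in sc['S0']]
    f=lambda p:np.concatenate([proj(c,box(p)(l))[0]-u for l,u in L])
    r=least_squares(f,[.46,.346,-.25]); fits[c]=r.x; print(c,r.x.round(4),r.fun.round(1))
if __name__=='__main__':
    import sys
    n=sys.argv[1]; ims=[]
    for c,w in (('s',(345,195,50,75)),('t',(134,172,50,75))):
        im=cv2.imread(f"pics/{n}_{'scene' if c=='s' else 'top'}.png"); x,y,a,b=w
        z=cv2.resize(im[y:y+b,x:x+a],None,fx=8,fy=8,interpolation=cv2.INTER_CUBIC)
        q=lambda P3:((proj(c,P3)-[x,y]+.5)*8).astype(np.int32)
        p=fits[c]
        for zz in (0,.04):
            cv2.polylines(z,[q(box(p)([[.05,.0375,zz],[-.05,.0375,zz],[-.05,-.0375,zz],[.05,-.0375,zz]]))],True,(0,255,0),1)
        for th,col in ((-.1,(255,0,0)),(0,(0,0,255)),(.1,(0,255,255))):
            cv2.polylines(z,[cv2.convexHull(q(knob(p,th)))],True,col,1)
        ims.append(z)
    cv2.imwrite(f'pics/{n}_fit.png',np.hstack(ims))
E
python3 fit.py k2
```

```text
s [ 0.4596  0.3473 -0.2489] [ 1.2  0.9  1.6 -1.3 -0.5 -1.5 -1.6 -0.9 -1.  -0.   0.3  2.2]
t [ 0.4589  0.3425 -0.1585] [-0.7  0.4 -0.5  0.5  1.2 -0.9]
```

View pics/k2_fit.png

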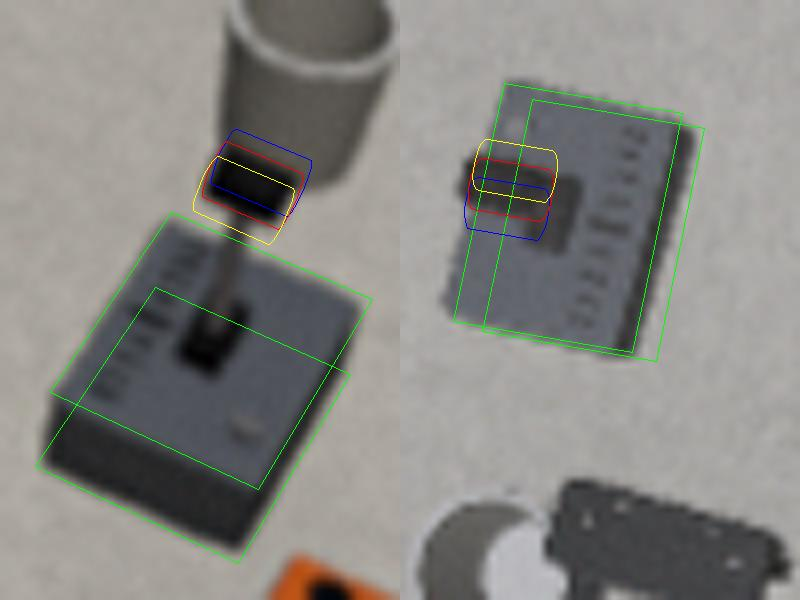

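```bash
python3 - <<'E'
s=open('fit.py').read()
a=s.index("sc={"); b=s.index("fits={}")
s=s[:a]+'''S=lambda X,Y:(X/8+345-.1,Y/8+195-.1)
T=lambda X,Y:((X-400)/8+134-.1,Y/8+172-.1)
sc={'s':[((.05,.0375),S(250,482)),((-.05,.0375),S(365,298)),((-.05,-.0375),S(168,217)),((.05,-.0375),S(50,402))],
'S0':[((.05,-.0375),S(42,463)),((.05,.0375),S(240,548))],
't':[((.05,.0375),T(507,80)),((-.05,-.0375),T(620,350)),((.05,-.0375),T(675,120)),((-.05,.0375),T(446,310))]}
'''+s[b:]
open('fit.py','w').write(s)
E
python3 fit.py k2
```

```text
s [ 0.4586  0.3461 -0.2308] [ 1.1  0.5  0.3 -0.5 -0.3 -0.9 -0.1 -1.3 -0.9  0.4 -0.2  1.5]
t [ 0.46    0.3451 -0.2042] [-0.3 -0.3  0.   0.4  0.7 -0.5 -0.5  0.5]
```

View pics/k2_fit.png

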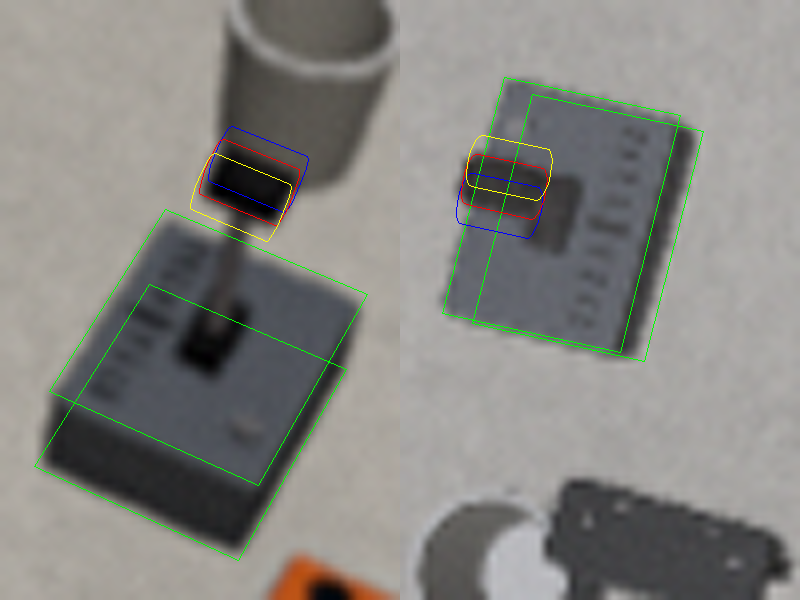

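```bash
python3 -m creep '[-22,36,-20,0,0,0,-22,36,-20,0,0,0,-22,36,-20,0,0,0,-22,36,-20,0,0,0,-22,36,0,0,0,0]' 88
python3 -m creep '[-22,36,0,0,0,0,-22,36,0,0,0,0,-22,36,0,0,0,0,0,0,0,0,0,7.1,0,0,0,0,0,7.1]'
python3 -m creep '[0,0,0,0,0,7.1,0,0,0,0,0,7.1,0,0,0,0,0,7.1,0,0,0,0,0,7.1,0,0,0,0,0,7.1]'
python3 -m creep '[0,0,0,0,0,7.1,0,0,0,0,0,7.1,0,0,0,0,0,7.1,0,0,0,0,0,7.1,0,0,0,0,0,7.1]'
cat > g.py <<'E'
from h import *
import sys
v=[float(a) for a in sys.argv[1:]]
ti=np.radians(v[3] if len(v)>3 else 0); yaw=-.09
R=rot([np.sin(yaw),-np.cos(yaw),0],[np.sin(ti)*np.cos(yaw),np.sin(ti)*np.sin(yaw),-np.cos(ti)])
goal(v[:3],R)
E
python3 g.py .439 -.346 .28
python3 look.py a1
```

```text
clock: 7.27
tool_pos: [0.3874, 0.1191, 0.2989]
eef_rot: [0.786, 0.618, 0.017, 0.002]
contact_force: [1.6, 0.2, 0.4]
opening: 0.807
clock: 7.68
tool_pos: [0.4886, 0.021, 0.3067]
eef_rot: [0.86, 0.51, 0.028, 0.008]
contact_force: [-0.0, 0.2, -0.2]
opening: 0.997
clock: 8.1
tool_pos: [0.5005, 0.0132, 0.311]
eef_rot: [0.974, 0.223, 0.036, 0.003]
contact_force: [-0.2, 0.5, -0.5]
opening: 1.0
clock: 8.52
tool_pos: [0.5107, 0.0096, 0.3155]
eef_rot: [0.995, -0.087, 0.042, -0.007]
contact_force: [0.6, -0.3, -0.1]
opening: 0.999
t 8.52 tcp [0.5107 0.0096 0.3155] zax [ 0.085  0.007 -0.996] F [ 0.6 -0.3 -0.1] op 88.0
shift mm [-11.5 363.3  26.9]
turn deg [-1.02 -4.77 -4.84]
t 8.52 tcp [0.5107 0.0096 0.3155] zax [ 0.085  0.007 -0.996] F [ 0.6 -0.3 -0.1] op 88.0
```

Run:
```python
import cv2,numpy as np
s=cv2.imread("pics/a1_scene.png");t=cv2.imread("pics/a1_top.png")
def crop(i,x,y,w,h,W,H):return cv2.resize(i[y:y+h,x:x+w],(W,H),interpolation=cv2.INTER_CUBIC)
cv2.imwrite("pics/a1z.png",np.hstack([crop(s,130,135,50,75,400,600),crop(t,345,180,50,75,400,600)]))
cv2.imwrite("pics/a1w.png",np.hstack([cv2.resize(s,(400,300)),cv2.resize(t,(400,300))]))
```

```text
(no output)
```

View pics/a1z.png

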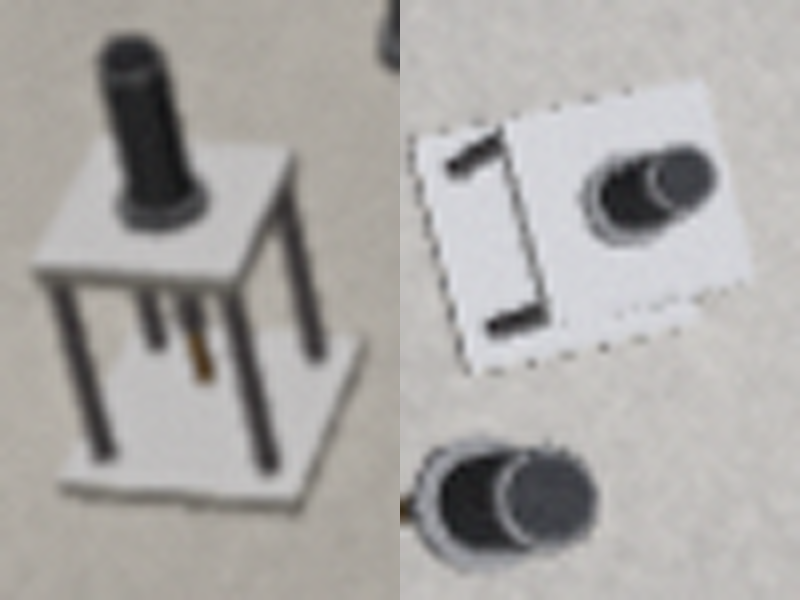

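View pics/a1w.png

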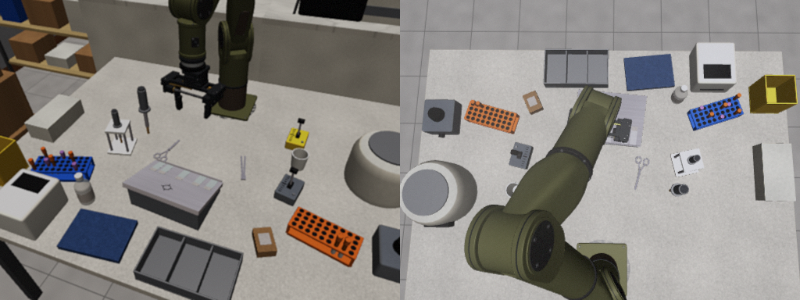

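```bash
python3 -m creep '[0,0,0,-0.3,-1.6,-1.6,0,39,0,-0.3,-1.6,-1.6,0,39,0,-0.3,-1.6,-1.6,0,39,0,0,0,0,0,39,0,0,0,0]'
python3 -m creep '[0,39,0,0,0,0,0,39,0,0,0,0,0,39,0,0,0,0,0,39,0,0,0,0,0,30,0,0,0,0]'
python3 g.py .439 -.346 .24
```

```text
clock: 9.03
tool_pos: [0.5041, -0.1403, 0.3147]
eef_rot: [1.0, -0.017, -0.0, -0.002]
contact_force: [0.1, 0.5, 0.3]
opening: 1.0
clock: 9.45
tool_pos: [0.5009, -0.3406, 0.3164]
eef_rot: [1.0, -0.006, 0.003, 0.001]
contact_force: [0.0, -0.0, 0.1]
opening: 0.996
t 9.45 tcp [ 0.5009 -0.3406  0.3164] zax [ 0.005 -0.002 -1.   ] F [ 0.  -0.   0.1] op 87.8
shift mm [-62.2   6.   76.1]
turn deg [ 0.08 -0.3   4.43]
```

```bash
python3 -m creep '[-20,2,20,0,0,2.2,-20,2,20,0,0,2,-16,0,25,0,0,0.5,-3,0,10,0,0,0,0,0,0,0,0,0]'
python3 g.py .439 -.346 .24
python3 look.py a2
python3 - <<'E'
from h import *
from plant import get_state
p=get_state()['tool_pos']; ims=[]
for c,n,w in (('s','scene',(120,90,64,96)),('t','top',(350,170,64,96))):
    i=cv2.imread(f"pics/a2_{n}.png");x,y,a,b=w
    z=cv2.resize(i[y:y+b,x:x+a],(400,600),interpolation=cv2.INTER_CUBIC)
    for q,col in ((p,(0,0,255)),([p[0],p[1],.19],(0,255,0)),([p[0],p[1],.12],(255,0,0))):
        u=(proj(c,q)[0]-[x,y]+.5)*6.25; cv2.circle(z,tuple(int(k) for k in u),3,col,-1)
    ims.append(z)
cv2.imwrite('pics/a2z.png',np.hstack(ims))
E
```

```text
clock: 9.87
tool_pos: [0.4406, -0.3615, 0.2417]
eef_rot: [0.999, -0.046, 0.007, 0.01]
contact_force: [-0.2, 0.6, -0.2]
opening: 0.999
t 9.87 tcp [ 0.4406 -0.3615  0.2417] zax [ 0.014 -0.02  -1.   ] F [-0.2  0.6 -0.2] op 88.0
shift mm [ -3.  -15.3   1.4]
turn deg [ 1.07 -0.88 -0.14]
t 9.87 tcp [ 0.4406 -0.3615  0.2417] zax [ 0.014 -0.02  -1.   ] F [-0.2  0.6 -0.2] op 88.0
```

View pics/a2z.png

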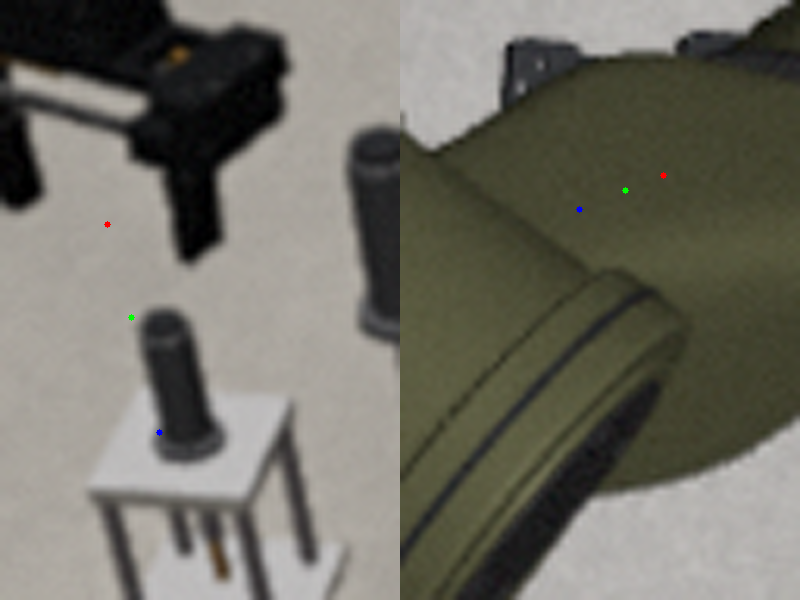

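```bash
python3 -m creep '[-3,-12,0,1,-0.9,0,0,-3,0,0,0,0,0,0,0,0,0,0]'
python3 g.py .437 -.347 .136
```

```text
clock: 10.22
tool_pos: [0.4442, -0.3462, 0.2456]
eef_rot: [0.999, -0.043, 0.003, 0.002]
contact_force: [-0.8, -0.3, -0.4]
opening: 1.001
t 10.22 tcp [ 0.4442 -0.3462  0.2456] zax [ 0.006 -0.004 -1.   ] F [-0.8 -0.3 -0.4] op 88.2
shift mm [ -7.8   1.  109.6]
turn deg [ 0.2  -0.37  0.22]
```

```bash
python3 -m creep '[-8,0,15,0,0,0,0,0,25,0,0,0,0,0,25,0,0,0,0,0,0,0,0,0]'
python3 g.py .437 -.347 .136
```

```text
clock: 10.55
tool_pos: [0.4431, -0.3458, 0.1831]
eef_rot: [0.999, -0.038, 0.009, 0.005]
contact_force: [-0.4, 0.8, 0.9]
opening: 0.997
t 10.55 tcp [ 0.4431 -0.3458  0.1831] zax [ 0.017 -0.01  -1.   ] F [-0.4  0.8  0.9] op 87.8
shift mm [-6.8  1.2 47. ]
turn deg [ 0.5  -1.    0.79]
```

```bash
python3 -m creep '[-7,1,20,0.5,-1,0.5,0,0,24,0,0,0,0,0,3,0,0,0,0,0,0,0,0,0]'
python3 g.py .437 -.347 .136
python3 look.py a3
python3 - <<'E'
from h import *
from plant import get_state
p=get_state()['tool_pos']; ims=[]
for c,n,w in (('s','scene',(120,110,64,96)),('t','top',(350,170,64,96))):
    i=cv2.imread(f"pics/a3_{n}.png");x,y,a,b=w
    z=cv2.resize(i[y:y+b,x:x+a],(400,600),interpolation=cv2.INTER_CUBIC)
    for q,col in ((p,(0,0,255)),([p[0],p[1],.19],(0,255,0)),([p[0],p[1],.12],(255,0,0))):
        u=(proj(c,q)[0]-[x,y]+.5)*6.25; cv2.circle(z,tuple(int(k) for k in u),3,col,-1)
    ims.append(z)
cv2.imwrite('pics/a3z.png',np.hstack(ims))
E
```

```text
clock: 10.88
tool_pos: [0.441, -0.3475, 0.1391]
eef_rot: [0.999, -0.04, 0.003, 0.002]
contact_force: [0.8, 0.8, 0.4]
opening: 0.994
t 10.88 tcp [ 0.441  -0.3475  0.1391] zax [ 0.006 -0.003 -1.   ] F [0.8 0.8 0.4] op 87.6
shift mm [-4.  -0.2  3.1]
turn deg [ 0.16 -0.36  0.58]
t 10.88 tcp [ 0.441  -0.3475  0.1391] zax [ 0.006 -0.003 -1.   ] F [0.8 0.8 0.4] op 87.6
```

View pics/a3z.png

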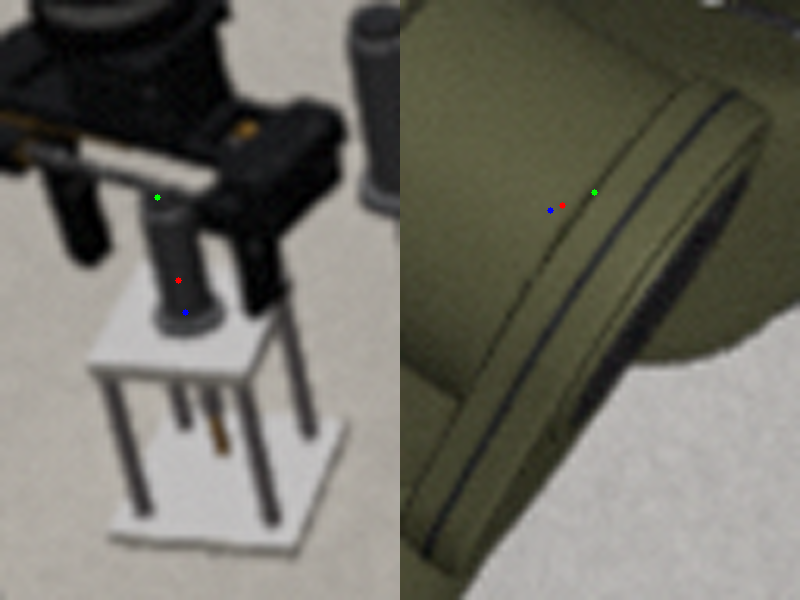

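```bash
python3 -m creep '[0,-4,3,0,-0.4,0.5,0,0,0,0,0,0,0,0,0,0,0,0]' 
python3 g.py .441 -.344 .136
python3 -m creep '[0,0,0,0,0,0,0,0,0,0,0,0,0,0,0,0,0,0,0,0,0,0,0,0,0,0,0,0,0,0]' 10 30
python3 -m creep '[0,0,0,0,0,0,0,0,0,0,0,0,0,0,0,0,0,0,0,0,0,0,0,0,0,0,0,0,0,0]'
python3 g.py .441 -.344 .136
```

```text
clock: 11.23
tool_pos: [0.4437, -0.3446, 0.1404]
eef_rot: [0.999, -0.044, 0.003, 0.003]
contact_force: [-0.4, 0.2, -0.9]
opening: 0.998
t 11.23 tcp [ 0.4437 -0.3446  0.1404] zax [ 0.005 -0.007 -1.   ] F [-0.4  0.2 -0.9] op 87.9
shift mm [-2.7 -0.4  4.4]
turn deg [ 0.39 -0.31  0.07]
clock: 11.65
tool_pos: [0.4446, -0.3449, 0.1421]
eef_rot: [0.999, -0.044, 0.004, 0.004]
contact_force: [-0.2, 0.2, 0.5]
opening: 0.641
clock: 12.07
tool_pos: [0.4443, -0.3456, 0.1421]
eef_rot: [0.999, -0.044, 0.004, 0.005]
contact_force: [-0.3, -0.4, -0.7]
opening: 0.29
t 12.07 tcp [ 0.4443 -0.3456  0.1421] zax [ 0.007 -0.01  -1.   ] F [-0.3 -0.4 -0.7] op 25.6
shift mm [-3.4 -1.3  6.1]
turn deg [ 0.51 -0.44  0.06]
```

```bash
python3 -m creep '[0,0,-10,0,0,0,0,0,-20,0,0,0,0,0,-25,0,0,0,0,0,-25,0,0,0,0,0,0,0,0,0]'
python3 g.py .4443 -.3456 .28
python3 -m creep '[0,0,-25,0,0,0,0,0,-25,0,0,0,0,0,-25,0,0,0,0,0,0,0,0,0]'
python3 g.py .4443 -.3456 .28
python3 look.py a4
python3 - <<'E'
from h import *
from plant import get_state
p=get_state()['tool_pos']; R=Ro.from_quat(get_state()['eef_rot']); ims=[]
for c,n,w in (('s','scene',(100,70,80,120)),('t','top',(350,170,80,120))):
    i=cv2.imread(f"pics/a4_{n}.png");x,y,a,b=w
    z=cv2.resize(i[y:y+b,x:x+a],(400,600),interpolation=cv2.INTER_CUBIC)
    for q,col in ((p,(0,0,255)),(p+R.apply([0,0,.117]),(0,255,0)),(p+R.apply([0,0,.022]),(255,0,0))):
        u=(proj(c,q)[0]-[x,y]+.5)*5; cv2.circle(z,tuple(int(k) for k in u),3,col,-1)
    ims.append(z)
cv2.imwrite('pics/a4z.png',np.hstack(ims))
E
```

```text
clock: 12.48
tool_pos: [0.4435, -0.346, 0.2257]
eef_rot: [0.999, -0.045, 0.003, 0.005]
contact_force: [-0.1, -1.3, -1.0]
opening: 0.282
t 12.48 tcp [ 0.4435 -0.346   0.2257] zax [ 0.005 -0.011 -1.   ] F [-0.1 -1.3 -1. ] op 24.9
shift mm [  1.1   0.1 -54.3]
turn deg [ 0.6  -0.35 -0.02]
clock: 12.82
tool_pos: [0.4419, -0.3435, 0.304]
eef_rot: [0.999, -0.045, 0.002, 0.004]
contact_force: [0.6, -1.2, 0.4]
opening: 0.284
t 12.82 tcp [ 0.4419 -0.3435  0.304 ] zax [ 0.003 -0.008 -1.   ] F [ 0.6 -1.2  0.4] op 25.1
shift mm [ 2.5  1.7 24. ]
turn deg [ 0.46 -0.21 -0.02]
t 12.82 tcp [ 0.4419 -0.3435  0.304 ] zax [ 0.003 -0.008 -1.   ] F [ 0.6 -1.2  0.4] op 25.1
```

View pics/a4z.png

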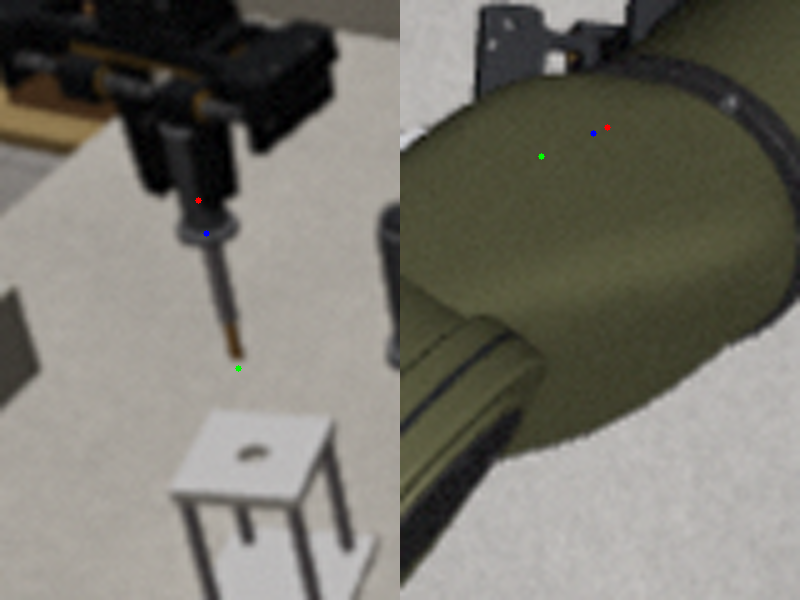

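```bash
python3 -m creep '[7,-18,0,0,0,0,14,-34,0,0,0,0,14,-34,0,0,0,0,14,-34,0,0,0,0,14,-34,0,0,0,0]'
python3 -m creep '[14,-34,0,0,0,0,14,-34,0,0,0,0,14,-34,0,0,0,0,10,-24,0,0,0,0,0,0,0,0,0,0]'
python3 -m creep '[0,0,0,0,5,0,0,0,0,0,5,0,0,0,0,0,5,0,0,0,0,0,3,0,0,0,0,0,0,0]'
python3 g.py .605 -.033 .236 20
python3 - <<'E'
from h import *
for n,u,z in (('fL',(228,114.6),.117),('fR',(316,123),.117),('nL',(224.5,179.5),.045),('nR',(307,187),.045)): print(n,plane('t',u,z).round(4))
E
```

```text
clock: 13.33
tool_pos: [0.5106, -0.1963, 0.2919]
eef_rot: [0.998, -0.056, -0.008, 0.002]
contact_force: [1.5, -0.2, -0.4]
opening: 0.286
clock: 13.75
tool_pos: [0.5764, -0.0572, 0.2787]
eef_rot: [0.999, -0.049, -0.017, -0.002]
contact_force: [-0.2, 1.4, -1.7]
opening: 0.29
clock: 14.17
tool_pos: [0.5709, -0.0525, 0.2672]
eef_rot: [0.99, -0.044, 0.135, 0.007]
contact_force: [-0.2, -0.1, -2.2]
opening: 0.288
t 14.17 tcp [ 0.5709 -0.0525  0.2672] zax [ 0.267 -0.026 -0.963] F [-0.2 -0.1 -2.2] op 25.4
shift mm [ 22.7 -22.5  38.7]
turn deg [0.1  4.44 0.05]
fL [0.7194 0.1011 0.117 ]
fR [ 0.6938 -0.1765  0.117 ]
nL [0.5238 0.1143 0.045 ]
nR [ 0.5016 -0.1551  0.045 ]
```

```bash
python3 -m creep '[10,-10,10,0,4.5,0,10,-10,12,0,1,0,3,-2,8,0,0,0,0,0,0,0,0,0]'
python3 g.py .605 -.033 .236 20
python3 look.py b1
cat > v.py <<'E'
from h import *
from plant import get_state
import sys
n0=sys.argv[1]; d=float(sys.argv[2])
p=get_state()['tool_pos']; R=Ro.from_quat(get_state()['eef_rot']); ims=[]
for c,n,w in (('s','scene',(180,170,70,100)),('t','top',(230,90,70,100))):
    i=cv2.imread(f"pics/{n0}_{n}.png");x,y,a,b=w
    z=cv2.resize(i[y:y+b,x:x+a],(420,600),interpolation=cv2.INTER_CUBIC)
    for q,col in ((p,(0,0,255)),(p+R.apply([0,0,d]),(0,255,0))):
        u=(proj(c,q)[0]-[x,y]+.5)*6; cv2.circle(z,tuple(int(k) for k in u),2,col,-1)
    ims.append(z)
cv2.imwrite(f'pics/{n0}z.png',np.hstack(ims)[:,:800])
E
python3 v.py b1 .117
```

```text
clock: 14.5
tool_pos: [0.6009, -0.0341, 0.2407]
eef_rot: [0.983, -0.045, 0.177, 0.009]
contact_force: [-0.4, 0.1, -0.6]
opening: 0.286
t 14.5 tcp [ 0.6009 -0.0341  0.2407] zax [ 0.347 -0.034 -0.937] F [-0.4  0.1 -0.6] op 25.2
shift mm [ 2.1 -1.5  5.8]
turn deg [ 0.14 -0.43 -0.08]
t 14.5 tcp [ 0.6009 -0.0341  0.2407] zax [ 0.347 -0.034 -0.937] F [-0.4  0.1 -0.6] op 25.2
```

View pics/b1z.png

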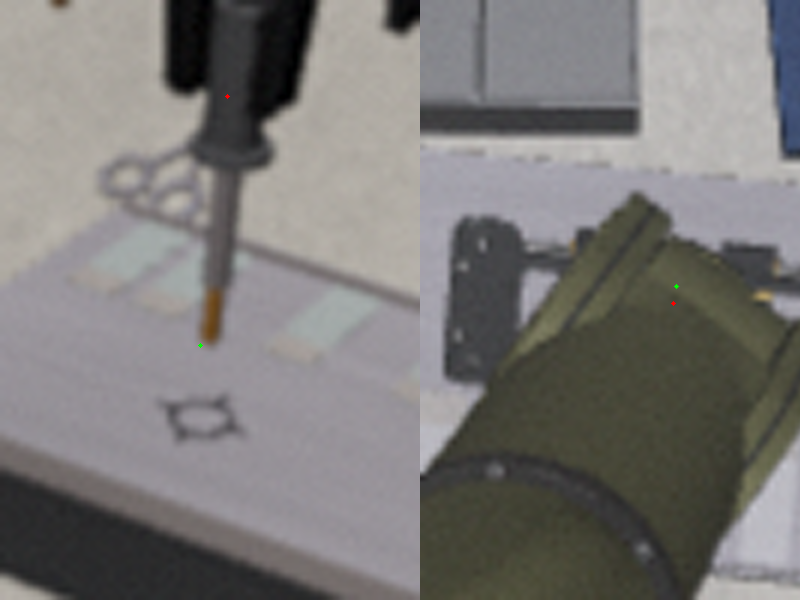

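Run:
```python
from h import *
from plant import get_state
p=get_state()['tool_pos']; R=Ro.from_quat(get_state()['eef_rot']); 
cv=[]
i=cv2.imread("pics/b1_scene.png");x,y=195,180
z=cv2.resize(i[y:y+60,x:x+40],None,fx=10,fy=10,interpolation=cv2.INTER_CUBIC)
def circ(d,r,dx=0,dy=0):
    return ((proj('s',p+R.apply([[dx+r*np.cos(k),dy+r*np.sin(k),d] for k in np.linspace(0,6.3,40)]))-[x,y]+.5)*10).astype(np.int32)
for dx,dy,col in ((0,0,(0,255,0)),(-.003,-.004,(0,0,255))):
    for d,r in ((.022,.018),(.027,.018),(.089,.006),(.117,.0042)): cv2.polylines(z,[circ(d,r,dx,dy)],True,col,1)
cv2.imwrite('pics/b1m.png',z)
```

```text
(no output)
```

View pics/b1m.png

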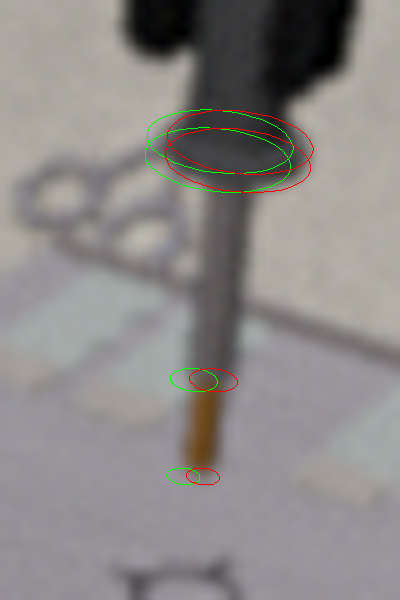

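```bash
cat > w.py <<'E'
from h import *
from plant import get_state
import sys
# usage: tip pixel in scene u v ; uses axial d=.117 along tool; finds tip along camera ray
s=get_state(); p=s['tool_pos']; R=Ro.from_quat(s['eef_rot']); M=R.as_matrix()
yaw=-.089; c,sn=np.cos(np.radians(20)),np.sin(np.radians(20))
ex=np.array([np.cos(yaw),np.sin(yaw),0]); n=np.array([0,0,c])-sn*ex; up=c*ex+np.array([0,0,sn]); ey=np.cross(n,up)
spot=plane('s',np.array([213.4,239.3]),.0964)
spot_t=plane('t',np.array([271.7,137.9]),.0964)
print('spot s',spot.round(4),'spot t',spot_t.round(4))
cam=-E['s'][:,:3].T@E['s'][:,3]; uv=np.array([float(sys.argv[1]),float(sys.argv[2])])
d=E['s'][:,:3].T@np.linalg.inv(K['s'])@np.r_[uv,1]
# intersect ray with plane of points with tool-z coordinate .117
t=((p+.117*M[:,2]-cam)@M[:,2])/(d@M[:,2]); tip=cam+t*d
print('tip in tool frame',((M.T@(tip-p))*1000).round(1))
e=tip-spot; print('tip rel spot(s) up,y,n mm',(np.array([up,ey,n])@e*1000).round(1))
h=n@e
print('tool-axis angle to normal deg',np.degrees(np.arccos(-n@M[:,2])).round(2))
print('shift needed (tool) to spot', (M.T@(-e)*1000).round(1))
E
python3 w.py 214.6 226.8
```

```text
spot s [ 0.6514 -0.0365  0.0964] spot t [ 0.6505 -0.0381  0.0964]
tip in tool frame [ -4.3  -2.7 117. ]
tip rel spot(s) up,y,n mm [-0.7 -0.6 36.9]
tool-axis angle to normal deg 0.58
shift needed (tool) to spot [ 0.3 -0.7 36.9]
```

```bash
python3 -m creep '[0,0,10,0,-0.4,0,0,0,10,0,0,0,0,0,5,0,0,0,0,0,0,0,0,0,0,0,0,0,0,0]'
python3 g.py .605 -.033 .236 20
python3 look.py b2; python3 v.py b2 .117
```

```text
clock: 15.02
tool_pos: [0.611, -0.0387, 0.2163]
eef_rot: [0.984, -0.047, 0.174, 0.01]
contact_force: [0.6, -0.2, -0.5]
opening: 0.288
t 15.02 tcp [ 0.611  -0.0387  0.2163] zax [ 0.341 -0.037 -0.939] F [ 0.6 -0.2 -0.5] op 25.4
shift mm [  0.7  -5.  -20.7]
turn deg [ 0.34 -0.07 -0.24]
t 15.02 tcp [ 0.611  -0.0387  0.2163] zax [ 0.341 -0.037 -0.939] F [ 0.6 -0.2 -0.5] op 25.4
```

View pics/b2z.png

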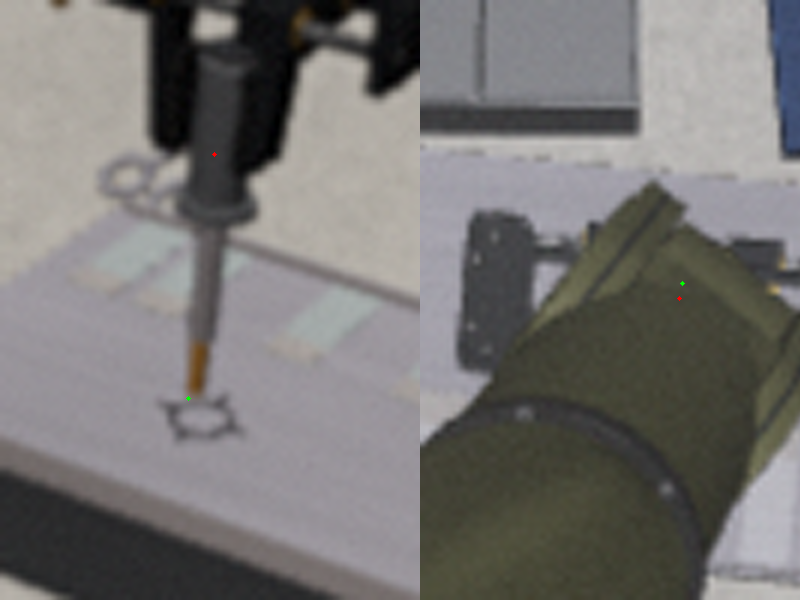

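```bash
python3 w.py 212.3 235.3
```

```text
spot s [ 0.6514 -0.0365  0.0964] spot t [ 0.6505 -0.0381  0.0964]
tip in tool frame [ -4.7  -1.5 117. ]
tip rel spot(s) up,y,n mm [-1.1 -4.9  9.8]
tool-axis angle to normal deg 0.37
shift needed (tool) to spot [ 1.  -4.9  9.8]
```

```bash
python3 -m creep '[1,-5,3,0.3,0,0,0,0,1,0,0,0,0,0,0,0,0,0,0,0,0,0,0,0]'
cat > st.py <<'E'
from h import *
from plant import get_state
s=get_state(); p=s['tool_pos']; M=Ro.from_quat(s['eef_rot']).as_matrix()
yaw=-.089; c,sn=np.cos(np.radians(20)),np.sin(np.radians(20))
ex=np.array([np.cos(yaw),np.sin(yaw),0]); n=np.array([0,0,c])-sn*ex; up=c*ex+np.array([0,0,sn]); ey=np.cross(n,up)
spot=np.array([.6512,-.0369,.0964]); B=np.array([up,ey,n])
tip=p+M@[-.0045,-.002,.117]
print('t',round(s['clock'],2),'free tip rel spot up,y,n mm',(B@(tip-spot)*1000).round(1),'F up,y,n',(B@s['contact_force']).round(2),'moment',s['moment'].round(2),'op',round(s['opening']*88.1,1))
Rg=rot(-ey,-n); print('turn',np.degrees((Ro.from_matrix(M).inv()*Rg).as_rotvec()).round(2))
E
for i in 1; do python3 st.py; done
```

```text
clock: 15.45
tool_pos: [0.6142, -0.033, 0.214]
eef_rot: [0.983, -0.046, 0.175, 0.007]
contact_force: [-0.4, 0.1, -0.7]
opening: 0.284
t 15.45 free tip rel spot up,y,n mm [1.1 2.6 6.2] F up,y,n [-0.64  0.04 -0.48] moment [0.01 0.59 0.01] op 25.0
turn [-0.01 -0.18 -0.28]
```

```bash
python3 -m creep '[-0.5,1,4,0,0,0,0,0,0,0,0,0,0,0,0,0,0,0]'
python3 st.py; python3 look.py b3; python3 v.py b3 .117
```

```text
clock: 15.7
tool_pos: [0.6152, -0.034, 0.21]
eef_rot: [0.983, -0.046, 0.175, 0.007]
contact_force: [-0.3, -0.4, -1.6]
opening: 0.286
t 15.7 free tip rel spot up,y,n mm [0.9 1.7 2.1] F up,y,n [-0.79 -0.45 -1.41] moment [0.05 0.51 0.04] op 25.2
turn [-0.02 -0.22 -0.26]
t 15.7 tcp [ 0.6152 -0.034   0.21  ] zax [ 0.344 -0.03  -0.938] F [-0.3 -0.4 -1.6] op 25.2
```

View pics/b3z.png

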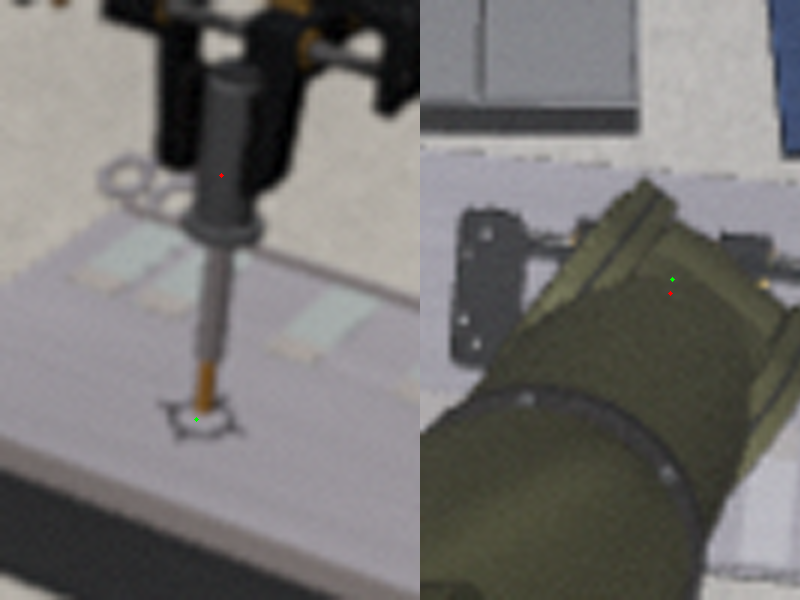

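```bash
python3 -m creep '[0,0.5,2,0,0,0,0,0,0,0,0,0]' >/dev/null; python3 st.py
python3 -m creep '[0,0,0,0,0,0]' >/dev/null; python3 st.py
python3 -m creep '[0,0,2,0,0,0,0,0,0,0,0,0]' >/dev/null; python3 st.py
python3 -m creep '[0,0,0,0,0,0]' >/dev/null; python3 st.py
python3 -m creep '[0,0,2,0,0,0,0,0,0,0,0,0]' >/dev/null; python3 st.py
python3 -m creep '[0,0,0,0,0,0]' >/dev/null; python3 st.py
python3 look.py b4; python3 v.py b4 .117
```

```text
t 15.97 free tip rel spot up,y,n mm [0.9 1.  0.1] F up,y,n [ 0.35  0.42 -1.01] moment [ 0.03  0.54 -0.02] op 25.5
turn [-0.   -0.22 -0.26]
t 16.05 free tip rel spot up,y,n mm [0.9 1.  0. ] F up,y,n [-0.51  0.33 -0.81] moment [ 0.06  0.5  -0.03] op 25.6
turn [-0.   -0.22 -0.27]
t 16.22 free tip rel spot up,y,n mm [ 1.  1. -2.] F up,y,n [-0.44 -0.24 -0.08] moment [ 0.03  0.58 -0.02] op 25.0
turn [-0.01 -0.24 -0.27]
t 16.3 free tip rel spot up,y,n mm [ 1.1  0.9 -2. ] F up,y,n [-1.46  0.59 -0.47] moment [0.09 0.64 0.03] op 25.4
turn [-0.01 -0.24 -0.28]
t 16.47 free tip rel spot up,y,n mm [ 1.1  0.9 -3.9] F up,y,n [-0.03 -0.16  0.42] moment [ 0.02  0.63 -0.  ] op 24.8
turn [-0.01 -0.24 -0.27]
t 16.55 free tip rel spot up,y,n mm [ 1.1  0.9 -3.9] F up,y,n [-0.32  0.38  0.94] moment [0.02 0.66 0.02] op 25.3
turn [-0.02 -0.24 -0.28]
t 16.55 tcp [ 0.6173 -0.035   0.2044] zax [ 0.345 -0.03  -0.938] F [-0.6  0.4  0.8] op 25.3
```

View pics/b4z.png

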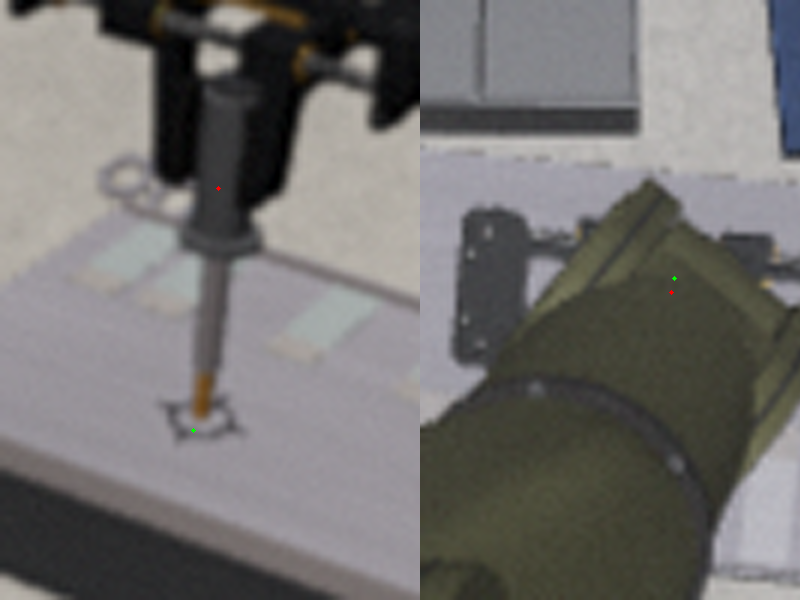

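```bash
python3 -m creep '[0,0,2,0,-0.2,0,0,0,0,0,0,0]' >/dev/null; python3 st.py
python3 -m creep '[0,0,0,0,0,0]' >/dev/null; python3 st.py
python3 -m creep '[0,0,2,0,0,0,0,0,0,0,0,0]' >/dev/null; python3 st.py
python3 -m creep '[0,0,0,0,0,0]' >/dev/null; python3 st.py
python3 -m creep '[0,0,0,0,0,0]' >/dev/null; python3 st.py
python3 look.py b5; python3 v.py b5 .117
```

```text
t 16.82 free tip rel spot up,y,n mm [ 1.1  0.9 -5.8] F up,y,n [-0.7   0.03  1.07] moment [ 0.09  0.65 -0.  ] op 25.6
turn [-0.02 -0.07 -0.29]
t 16.9 free tip rel spot up,y,n mm [ 1.2  0.9 -5.8] F up,y,n [-1.02 -0.18  1.89] moment [0.08 0.68 0.02] op 25.5
turn [-0.02 -0.07 -0.28]
t 17.07 free tip rel spot up,y,n mm [ 1.1  0.9 -7.9] F up,y,n [-0.5   0.6   2.43] moment [ 0.04  0.6  -0.01] op 25.4
turn [-0.02 -0.07 -0.28]
t 17.15 free tip rel spot up,y,n mm [ 1.   0.9 -8. ] F up,y,n [-0.67  0.19  2.18] moment [ 0.06  0.6  -0.01] op 25.2
turn [-0.02 -0.06 -0.28]
t 17.23 free tip rel spot up,y,n mm [ 1.   0.9 -8. ] F up,y,n [-1.56 -1.08  3.32] moment [0.03 0.63 0.02] op 25.2
turn [-0.02 -0.06 -0.29]
t 17.23 tcp [ 0.619  -0.0352  0.2007] zax [ 0.342 -0.03  -0.939] F [-2.7 -0.8  2.6] op 25.2
```

View pics/b5z.png

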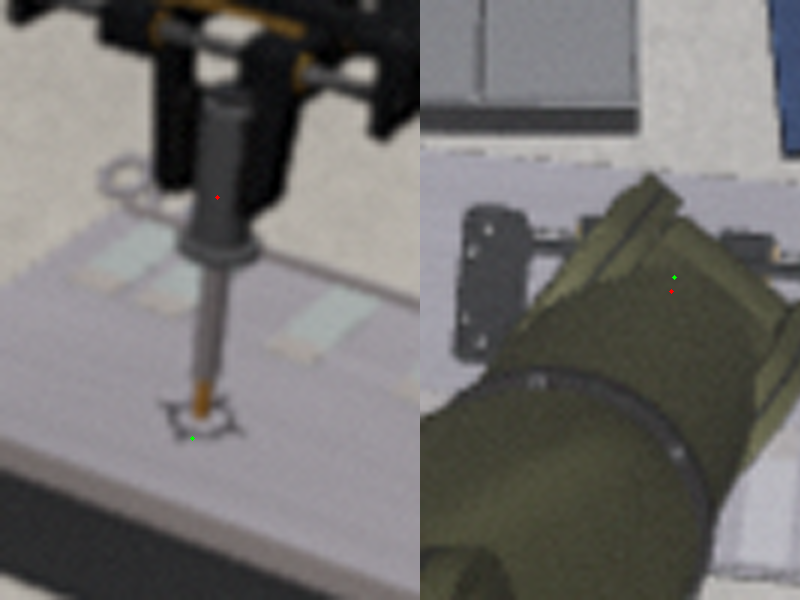

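```bash
for i in 1 2 3 4 5 6; do python3 -m creep '[0,0,0,0,0,0]' >/dev/null; python3 st.py | head -1; done; python3 look.py k9; python3 fit.py k9
```

```text
t 17.42 free tip rel spot up,y,n mm [ 1.1  0.9 -7.9] F up,y,n [-0.36  0.16  1.36] moment [ 0.03  0.68 -0.03] op 25.0
t 17.5 free tip rel spot up,y,n mm [ 1.1  0.9 -7.8] F up,y,n [-0.8   0.16  2.78] moment [0.08 0.63 0.02] op 25.4
t 17.58 free tip rel spot up,y,n mm [ 1.1  0.9 -7.8] F up,y,n [-0.56  0.9   1.56] moment [ 0.07  0.65 -0.  ] op 25.5
t 17.67 free tip rel spot up,y,n mm [ 1.1  0.9 -7.8] F up,y,n [-0.51 -0.86  1.52] moment [0.07 0.62 0.04] op 25.0
t 17.75 free tip rel spot up,y,n mm [ 1.1  0.9 -7.8] F up,y,n [-0.76 -0.48  0.46] moment [ 0.07  0.65 -0.02] op 25.3
t 17.83 free tip rel spot up,y,n mm [ 1.1  0.9 -7.8] F up,y,n [-1.11  0.44  2.18] moment [0.07 0.6  0.05] op 25.1
t 17.83 tcp [ 0.619  -0.0352  0.2009] zax [ 0.342 -0.03  -0.939] F [-1.7  0.6  1.7] op 25.1
s [ 0.4586  0.3461 -0.2308] [ 1.1  0.5  0.3 -0.5 -0.3 -0.9 -0.1 -1.3 -0.9  0.4 -0.2  1.5]
t [ 0.46    0.3451 -0.2042] [-0.3 -0.3  0.   0.4  0.7 -0.5 -0.5  0.5]
```

View pics/k9_fit.png

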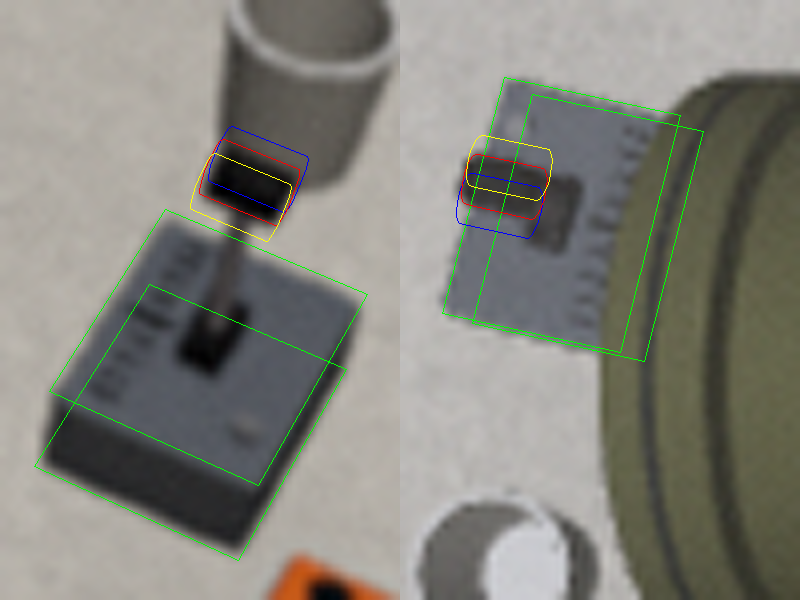

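View pics/k9_scene.png

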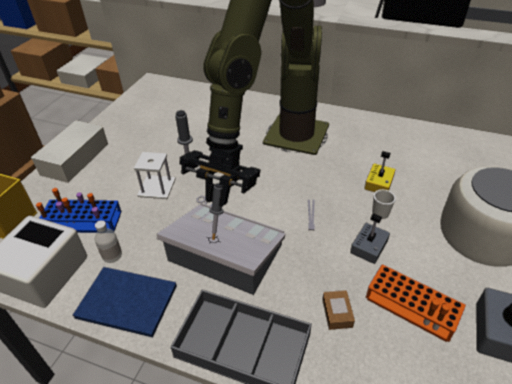

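```bash
python3 -c "
from plant import *
print(finish_job())"; python3 st.py
```

```text
the job is handed in; nothing more can be done
None
the job is handed in; nothing more can be done
```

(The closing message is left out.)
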